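# Hold the shaft collar on the flat of the roof-blind drive

### The job

Switch the roof-blind drive off with its red isolator handle (anticlockwise seen from above, until it clicks into the off position). Then take hold of the bare top of the drive shaft, feel for its set-screw flat and turn the shaft until the flat faces the yellow stripe on the housing; finally grip the loose collar, lift it straight up the shaft to the middle of the flat with its brass set screw facing squarely over the flat, and finish while still holding it there, level, ready for me to tighten the screw. Leave the caddy, drill-bit case, hinge and hex key where they are.

Things in the scene. Friction and masses are not known exactly. Their poses are not given: they have to be found in the camera images.
- unit: White drive housing fixed to the counter, 140 (x) x 250 (y) x 60 mm high; origin under its centre, z up. Shaft axis at x 0, y +65 mm, isolator axis at x 0, y -65 mm. The yellow stripe runs from the shaft to the +x side (away from the robot): facing the stripe means along +x of this frame. A dark boss, 32 mm across and 14 mm high, surrounds the shaft's foot on the housing top.
- isolator (a joint): Angle of the red handle, rad: 0 = off, 1.05 = on (the start); grows clockwise seen from above, so off is a turn of 60 degrees anticlockwise. An over-centre spring pulls it into the nearer end position (up to 0.09 N m, none half-way), with a hard stop at each end. White dot on the yellow plate: off; green dot: on; the white line on the handle's top points at the dot.
- isolator_grip (a point): On the isolator axis at the height to grip, 97 mm over the counter, 7 mm below the handle's top. Upright bar 49 mm long, 14 mm thick, 32 mm high, on a round foot 52 mm across. This frame turns with it: the bar lies along x and is pinched across y. At off the bar is parallel to the housing's x axis, its white line towards -x.
- shaft (a joint): Angle of the shaft, rad: 0 = the flat faces the yellow stripe (unit +x), growing anticlockwise seen from above; it starts between 0.6 and 1.4. It turns with a light even drag of 0.04 N m and stays where it is left.
- shaft_flat (a point): On the shaft axis at the middle height of the flat, 104 mm over the counter; x points out of the flat, z up. Upright steel shaft 18 mm in diameter; from 90 mm over the counter to its top at 118 mm it has one flat, 13 mm wide, 6 mm from the axis: 15 mm across the flat, 18 mm elsewhere. This part stands bare above the collar. A red line on the end face points to the flat.
- collar_mid (a point): Centre of the loose blue-anodised collar (100 g), half-way up, z up. It starts resting on the boss round the shaft, centre 82 mm over the counter, its x within 0.35 rad of the stripe. 16 mm high, 38 mm across, with two parallel flat sides for gripping, 42 mm apart (y +/-21 mm, 24 mm long in x); bore 21.6 mm: it slides and turns freely on the shaft.
- collar_screw (a point): Outer end of the brass set screw, at the collar's half-height, 21 mm from its axis along the collar's +x (its axes are the collar's); a brass mark on the collar's top shows the same side.
- caddy: Clear acrylic caddy holding four beech dowels, sliding lid half over it; 100 x 150 x 70 mm, origin under its centre. A bystander.
- drill_case: Green plastic drill-bit case, 100 x 140 x 40 mm, origin under its centre. A bystander.
- hinge: Stainless steel hinge lying open and flat, 68 x 70 x 8 mm, origin under its centre. A bystander.
- hex_key: Chunky black hex key lying flat, 100 mm long arm along x, 34 mm short arm, 10 mm thick; origin under the middle of its long arm. A bystander.
Mind the look-alikes: they are no part of the job. There is more than one size of the part that bears collar_mid; the job needs the smallest.

How it is judged (in metres and radians):
On the way, in this order (a step that is already met when the one before it is completed fails the run):
1. the isolator handle is in its off detent (value of joint isolator below 0.12 rad), for 0.2 s.
2. the fingers, holding the shaft, have turned it so that its flat faces the yellow stripe, within 0.26 rad (15 degrees), the collar still down (value of joint shaft between -0.26 and 0.26 rad and height (world z) of collar_mid below 0.088 m and contact force between the fingers and unit above 1 N), for 0.1 s.
At the end, for the whole second after the job is handed in: Isolator below 0.12 rad; flat facing the stripe within 0.26 rad; collar held up by the fingers (over 2 N), level within 0.14 rad, its set screw on the flat's side, within 9 mm of the flat's middle height and 6 mm sideways of its centre line (value of joint isolator below 0.12 rad and value of joint shaft between -0.26 and 0.26 rad and x of collar_screw in the frame of shaft_flat above 0.015 m and y of collar_screw in the frame of shaft_flat between -0.006 and 0.006 m and z of collar_screw in the frame of shaft_flat between -0.009 and 0.009 m and angle between collar_mid's own z axis and vertical below 0.14 rad and contact force between the fingers and collar above 2 N); the arm keeps its last pose, push and grip.
It fails at once if the caddy, drill-bit case, hinge or hex key is moved more than 25 mm (distance of any of caddy, drill_case, hinge, hex_key from where it was at the start of the episode above 0.025 m).
It also fails if it takes over 61 s, if anything falls off the work surface, if the arm or the gripper's body presses on something with over 40 N, if the wrist force passes 120 N, or if a joint passes its speed limit or range.

### The arm

A 6-joint arm with a two-finger parallel gripper is mounted at the origin on the work surface. World frame = base frame: x ahead of the robot, y to its left, z up, the work surface at z = 0. Lengths are in m, angles in degrees, forces in N, time in s.
With the tool pointing down it reaches from about 0.325 to 0.85 m from the base axis. Payload 15.5 kg.
Tool frame: the origin (TCP) lies midway between the tips of the shut fingers; the grasp point (between the pads) lies 19 mm behind it; z points along the fingers, y is the line along which they close (so a half turn about z gives the same grasp; the last joint's range is limited). The gripper opens to 91 mm and grips with 3 to 60 N. Pads are 32 mm wide; open, the fingers measure 118 mm over their backs; the gripper's body (76 mm by 178 mm) begins 60 mm behind the grasp point.
Start: joints at [-82.42, 28.281, 77.091, -0, 74.628, -5.472], TCP at [0.141, -0.609, 0.214] pointing down, gripper open.
Joint ranges: [-166.48, 166.48], [-47.26, 123.95], [12.59, 153.08], [-70.14, 250.14], [6.76, 159.57], [-176.63, 176.63]. Speed limits (degrees/s): [108.29, 108.29, 147.25, 172.46, 172.46, 172.46].

### API

Orientations are given as a 3x3 rotation matrix whose columns are the frame's x, y, z axes.
In Python, from bench import ctrl gives the robot as it stands. The module is installed in compiled form; this text tells all that it offers. Calls block until the motion is done:
- ctrl.goto(position, orientation): joint-space move of the TCP to a pose.
- ctrl.move_l(position, vel=0.15, ori=None, contact_N=None): straight line of the TCP; ori=None keeps the orientation; vel is the mean speed in m/s. With contact_N (N) it stops when the force on the tool has changed by that much, and returns True; else False.
- ctrl.movej(angles): joint-space move.
- ctrl.command_gripper(opening): opening from 0.0 (shut) to 1.0 (fully open); the grip force is fixed at half the most; returns when the fingers have stopped.
- ctrl.sleep(seconds).
- ctrl.ik(position, orientation): joint angles nearest the present ones, or None.
- ctrl.read_camera(name): name is "scene" or "side" or "wrist"; returns the picture (400x640x3 uint8, blue, green, red); there is no depth.
- ctrl.camera_params(name): a dict with "fx", "fy", "cx", "cy" (pixels), "D" ([k1, k2, p1, p2, k3] as OpenCV has them; the pictures are not rectified), "pose" (4x4, takes a point from camera to world coordinates); the wrist camera has in their place "T_tool_cam" (4x4, takes a point from camera to tool coordinates, whose origin is the TCP and whose axes are the flange's). Camera axes: x right, y up, looking along -z (the intrinsics and any distortion apply to the point x, -y, -z); pixel columns grow to the right and rows downward; lengths in m; the calibration is good to about 2 mm. A picture is of the moment at which its call begins: read the wrist's pose just before it. camera_params takes no time and is no camera call.
A pose or a line that the arm cannot do raises ctrl.MotionError and nothing moves.
- ctrl.sign_off(): hands the job in; it is judged then, once.
Readings, each from a call of its own:
- ctrl.current_t(): time.
- ctrl.current_q(): joint angles.
- ctrl.current_dq(): joint speeds.
- ctrl.current_effort(): joint torques, N m.
- ctrl.current_tool_pos(): TCP position.
- ctrl.current_eef_rot(): TCP orientation.
- ctrl.current_contact_force(): force on the tool from outside, world axes, zero at the start.
- ctrl.current_wrist_torque(): the same for the moment, N m.
- ctrl.current_grip_width(): opening from 0.0 (shut) to 1.0 (fully open).
- ctrl.current_grasp_force(): force on a finger pad.
Only numpy, scipy, OpenCV 4.12 (cv2) and the standard library are available. Lean on these libraries where they do the work, as an engineer would, in place of code of your own. Each camera call takes 0.05 s, during which the arm holds its last target. There are 200 camera calls.

## Working session

There is one attempt and no reset: what is moved stays moved. The work goes in short steps, each a Python script; the robot and the scene stay as the last script left them, time stands still between calls to the robot, and variables do not carry over. Pictures are saved under pics/ and viewed, at most 10 in all, crops included, and the job is handed in when it is done.

```bash
mkdir -p pics
cat > h.py <<'E'
import numpy as np, cv2
from bench import ctrl
def cam(name):
    p=ctrl.camera_params(name)
    K=np.array([[p['fx'],0,p['cx']],[0,p['fy'],p['cy']],[0,0,1.]])
    if 'pose' in p: T=np.array(p['pose'])
    else:
        W=np.eye(4);W[:3,:3]=ctrl.current_eef_rot();W[:3,3]=ctrl.current_tool_pos();T=W@np.array(p['T_tool_cam'])
    return K,np.array(p['D'],float),T
def ray(c,px,z):
    K,D,T=c
    u=cv2.undistortPoints(np.array([[px]],float),K,D)[0,0]
    d=T[:3,:3]@np.array([u[0],-u[1],-1]); o=T[:3,3]
    return o+d*(z-o[2])/d[2]
def proj(c,P):
    K,D,T=c
    q=(np.atleast_2d(P)-T[:3,3])@T[:3,:3]*np.array([1,-1,-1])
    return cv2.projectPoints(q,np.zeros(3),np.zeros(3),K,D)[0][:,0]
def R(yaw): # tool down, tool x at yaw deg
    a=np.radians(yaw);c,s=np.cos(a),np.sin(a)
    return np.array([[c,s,0],[s,-c,0],[0,0,-1.]])
E
python3 - <<'E'
from h import *
print(ctrl.current_eef_rot(),ctrl.current_t())
for n in ('scene','side','wrist'):
    c=cam(n);cv2.imwrite(f'pics/{n}0.png',ctrl.read_camera(n)); print(n,c[2].round(3).tolist(),c[0][0,0])
a=cv2.imread('pics/scene0.png');b=cv2.imread('pics/side0.png')
print(ctrl.camera_params('wrist')['T_tool_cam'])
E
```

```text
[[ 9.74155174e-01  2.25879742e-01 -1.95672899e-04]
 [ 2.25879809e-01 -9.74154383e-01  1.24492347e-03]
 [ 9.05873785e-05 -1.25694719e-03 -9.99999206e-01]] 0.0
scene [[0.857, -0.409, 0.313, 0.951], [0.515, 0.668, -0.537, -0.547], [0.011, 0.621, 0.784, 0.981], [0.0, 0.0, 0.0, 1.0]] 507.4337217937515
side [[0.973, 0.104, -0.208, 0.428], [-0.232, 0.477, -0.848, -0.591], [0.012, 0.873, 0.488, 0.446], [0.0, 0.0, 0.0, 1.0]] 381.09659216403765
wrist [[0.226, 0.947, 0.227, 0.205], [-0.974, 0.22, 0.051, -0.594], [-0.001, -0.233, 0.972, 0.384], [0.0, 0.0, 0.0, 1.0]] 283.1593577177429
[[-2.74861146e-04  9.72448984e-01  2.33115633e-01  6.54780409e-02]
 [ 9.99999934e-01  2.11671622e-04  2.96081705e-04 -1.40153869e-04]
 [ 2.38580390e-04  2.33115698e-01 -9.72448978e-01 -1.70514541e-01]
 [ 0.00000000e+00  0.00000000e+00  0.00000000e+00  1.00000000e+00]]
```

View pics/scene0.png

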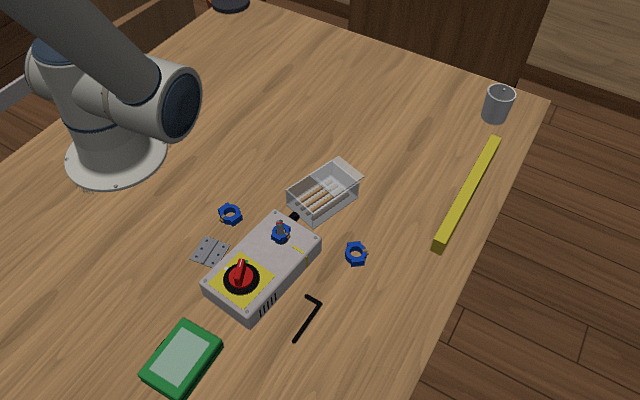

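View pics/side0.png

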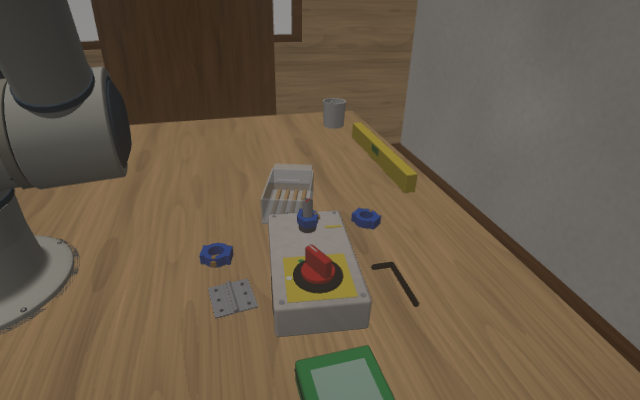

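The housing is ahead of the robot. In scene its top corners are near (276,210), (321,239), (250,315) and (201,284); the shaft is at (280,228) and the red handle at (240,272). The side view agrees: shaft (308,205), handle (318,262). The loose blue collars on the counter are look-alikes.

Run:
```python
from h import *
s=cam('scene');d=cam('side')
for c,pts in ((s,[(277,209),(321,238),(250,315),(201,284)]),(d,[(270,213),(341,212),(363,309),(276,317)])):
    P=np.array([ray(c,p,.06) for p in pts]); print(P.round(3).tolist(),P.mean(0).round(3),[np.linalg.norm(P[i]-P[i-1]).round(3) for i in range(4)],[np.degrees(np.arctan2(*(v[:2][::-1]))).round(1) for v in (P[1]-P[0],P[2]-P[3],P[0]-P[3],P[1]-P[2])])
print(ray(s,(280,221),.118),ray(s,(241,261),.104),ray(d,(309,197),.118),ray(d,(318,248),.104))
a=cv2.imread('pics/scene0.png')[195:330,180:340];b=cv2.imread('pics/side0.png')[180:330,250:380]
f=lambda i:cv2.resize(i,(400,400*i.shape[0]//i.shape[1]),interpolation=2)
A,B=f(a),f(b);o=np.zeros((max(len(A),len(B)),800,3),np.uint8);o[:len(A),:400]=A;o[:len(B),400:]=B
cv2.imwrite('pics/crop1.png',o)
```

```text
[[0.508, 0.029, 0.06], [0.636, 0.012, 0.06], [0.611, -0.221, 0.06], [0.484, -0.217, 0.06]] [ 0.56 -0.1   0.06] [np.float64(0.247), np.float64(0.129), np.float64(0.234), np.float64(0.127)] [np.float64(-7.5), np.float64(-1.9), np.float64(84.4), np.float64(83.9)]
[[0.5, 0.032, 0.06], [0.634, 0.006, 0.06], [0.589, -0.243, 0.06], [0.471, -0.231, 0.06]] [ 0.548 -0.109  0.06 ] [np.float64(0.264), np.float64(0.137), np.float64(0.253), np.float64(0.119)] [np.float64(-10.8), np.float64(-5.9), np.float64(83.6), np.float64(79.5)]
[ 0.55912685 -0.03128152  0.118     ] [ 0.54139111 -0.14878871  0.104     ] [ 0.563529   -0.02363187  0.118     ] [ 0.54734496 -0.15215981  0.104     ]
```

View pics/crop1.png

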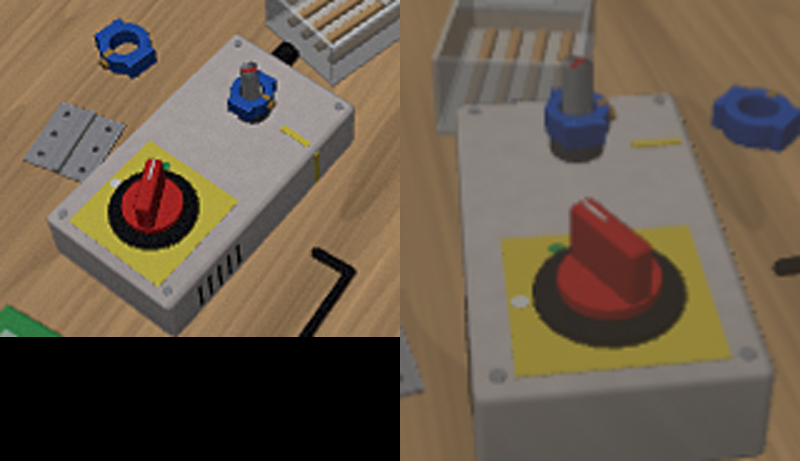

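Both views show the handle's white line pointing at the green dot, so the drive is on. The small collar sits on the shaft with its brass mark roughly towards the stripe, and the red line is visible on the shaft end. I'll take a closer wrist look from above.

Run:
```python
from h import *
for y in (-68,112,-8,172,82,-98,142,-38): 
    q=ctrl.ik([.553,-.09,.3],R(y)); print(y,None if q is None else np.round(q,0))
ctrl.goto([.553-.03,-.09,.24],R(-8))
c=cam('wrist');im=ctrl.read_camera('wrist');cv2.imwrite('pics/w1.png',im)
np.savez('w1.npz',K=c[0],D=c[1],T=c[2])
print(proj(c,[[.561,-.027,.118],[.545,-.15,.104]]).round(0),ctrl.current_t())
```

```text
-68 [-15.  19.  79.  -0.  82. 143.]
112 [-15.  19.  79.  -0.  82. -37.]
-8 [-15.  19.  79.  -0.  82.  83.]
172 [-15.  19.  79.  -0.  82. -97.]
82 [-15.  19.  79.  -0.  82.  -7.]
-98 [-15.  19.  79.  -0.  82. 173.]
142 [-15.  19.  79.  -0.  82. -67.]
-38 [-15.  19.  79.  -0.  82. 113.]
[[253. 170.]
 [371. 167.]] 2.5
```

View pics/w1.png

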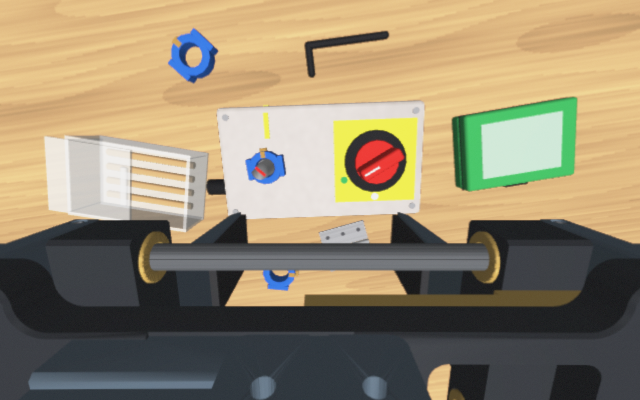

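The wrist view shows the housing from above: shaft end near (264,170), collar at (265,167), handle centre near (379,162) and stripe at (267,125). I'll enlarge it to read the positions more closely.

Run:
```python
import cv2
a=cv2.imread('pics/w1.png')
A=cv2.resize(a[95:225,210:430],(792,468),interpolation=cv2.INTER_CUBIC)
cv2.imwrite('pics/w1c.png',A)
```

```text
(no output)
```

View pics/w1c.png

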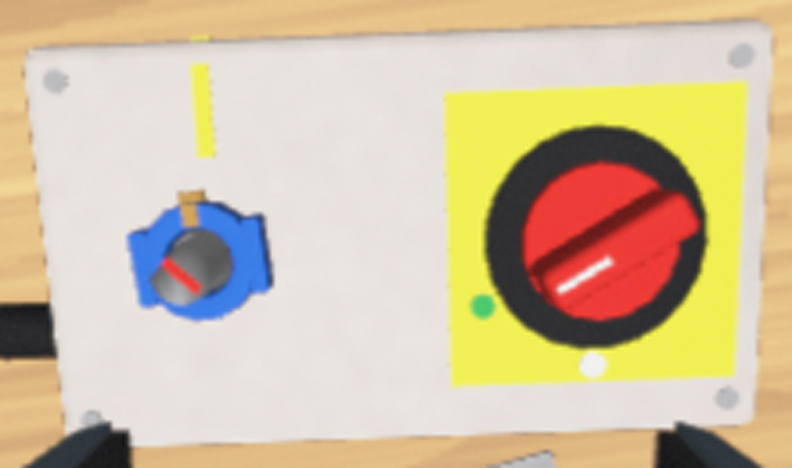

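Run:
```python
from h import *
w=np.load('w1.npz');c=(w['K'],w['D'],w['T'])
f=lambda p:(p[0]/3.6+210-.36,p[1]/3.6+95-.36)
S=np.array([ray(c,f(p),.06) for p in ((55,82),(741,55),(726,398),(91,420))])
C=np.array([ray(c,f(p),.06) for p in ((30,52),(768,22),(752,420),(68,445))])
ang=lambda v:np.degrees(np.arctan2(v[1],v[0]))
for P in (S,C):
    print(P.mean(0).round(4),[round(np.linalg.norm(P[i]-P[i-1]),3) for i in range(4)],[round(ang(v),1) for v in (P[0]-P[3],P[1]-P[2],P[0]-P[1],P[3]-P[2])])
st=[ray(c,f(p),.06) for p in ((202,65),(206,155))];print('stripe',st[0],ang(st[0]-st[1]))
dots=[ray(c,f(p),.062) for p in ((483,306),(593,365))];print('dots',dots)
h=[ray(c,f(p),.104) for p in ((558,292),(612,261))];print('line',h,ang(h[0]-h[1]))
r=[ray(c,f(p),.118) for p in ((165,262),(200,291))];print('red',r,ang(r[0]-r[1]))
print('boss?',ray(c,f((203,262)),.09),'brass',ray(c,f((190,200)),.085))
yaw=np.radians(-8.);ctr=S.mean(0)
for y in (.065,-.065): print(ctr[0]-y*np.sin(yaw),ctr[1]+y*np.cos(yaw))
```

```text
[ 0.5525 -0.0979  0.06  ] [np.float64(0.116), np.float64(0.226), np.float64(0.116), np.float64(0.226)] [np.float64(-6.2), np.float64(-6.1), np.float64(84.1), np.float64(84.0)]
[ 0.553  -0.0983  0.06  ] [np.float64(0.134), np.float64(0.241), np.float64(0.134), np.float64(0.245)] [np.float64(-7.0), np.float64(-5.5), np.float64(84.2), np.float64(84.1)]
stripe [ 0.62022847 -0.04075978  0.06      ] -7.921730880556083
dots [array([ 0.52823529, -0.12250956,  0.062     ]), array([ 0.50214293, -0.15811562,  0.062     ])]
line [array([ 0.53647818, -0.14271035,  0.104     ]), array([ 0.54353104, -0.15972401,  0.104     ])] 112.51600453991009
red [array([ 0.56322092, -0.03006208,  0.118     ]), array([ 0.55358721, -0.03845431,  0.118     ])] 41.06016257904078
boss? [ 0.55920062 -0.03522934  0.09      ] brass [ 0.57850549 -0.03375334  0.085     ]
0.5615596480478213 -0.033494650724301134
0.5434671449230128 -0.1622294996607053
```

Measured:
- Unit yaw is -6°, with its centre at (0.5525, -0.098).
- The shaft is at (0.559, -0.033) and the isolator at (0.546, -0.1625), 130 mm apart as specified.
- The handle bar lies at 114°, which matches "on".
- The flat is about 47° from the stripe, inside the given range.

Isolator first.

Run:
```python
from h import *
p=[.5457,-.1625]
ctrl.goto(p+[.15],R(-66)); ctrl.move_l(p+[.078],.1)
ctrl.command_gripper(0.0); print('w',ctrl.current_grip_width()*91,ctrl.current_grasp_force())
q=np.array(ctrl.current_q())
for k in range(1,7):
    ctrl.movej(q+[0,0,0,0,0,-10*k]); print(ctrl.current_wrist_torque()[2].round(3),ctrl.current_contact_force().round(1))
ctrl.command_gripper(0.4); ctrl.move_l(p+[.15],.15)
print(ctrl.current_t())
ctrl.goto([.533,-.09,.24],R(-6))
im=ctrl.read_camera('wrist');c=cam('wrist')
np.savez('w2.npz',K=c[0],D=c[1],T=c[2]);cv2.imwrite('pics/w2.png',cv2.resize(im[95:225,210:430],(792,468),interpolation=2));print(ctrl.current_t())
```

```text
w 13.843808108911144 29.991341829299927
-0.066 [-2.2 -1.5  1.3]
-0.067 [-2.4 -3.   2.9]
-0.027 [-3.6 -4.8  4.3]
0.066 [-4.1 -3.9  2.7]
0.109 [-4.5 -4.8  2.5]
0.065 [-4.1 -5.5  2.6]
8.35
8.9417
```

View pics/w2.png

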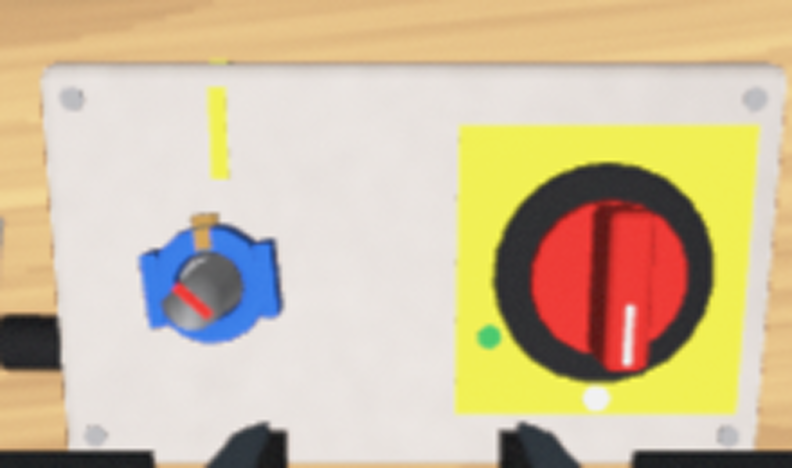

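The handle's line now points at the white dot, so the isolator is off. The collar is still down and the red line still points up-left. Next I grip the shaft across the flat.

Run:
```python
from h import *
p=[.5593,-.0333]
ctrl.goto(p+[.16],R(131)); print(ctrl.move_l(p+[.096],.08,contact_N=8))
f0=ctrl.current_contact_force()
for y in (131,146,116):
    if y!=131: ctrl.command_gripper(.35); ctrl.goto(p+[.096],R(y))
    ctrl.command_gripper(0.0); w=ctrl.current_grip_width()*91
    print(y,'w',w,(ctrl.current_contact_force()-f0).round(1))
    if w<15.6: break
print(ctrl.current_tool_pos(),ctrl.current_t())
```

```text
False
131 w 14.098229381766354 [ -8.9 -12.4   8.3]
[ 0.55800512 -0.03433579  0.09618862] 12.4
```

Width about 14 to 15 mm: the pads are on the flat. The 1.5 mm offset of the pinch centre accounts for the side force. Now I turn the shaft 47° clockwise, keeping the pinch centre offset.

Run:
```python
from h import *
p=np.array([.5593,-.0333])
for a in (41,31,21,11,2,-6):
    r=np.radians(a); xy=p-.0015*np.array([np.cos(r),np.sin(r)])
    ctrl.goto([*xy,.096],R(a+90)); print(a,ctrl.current_contact_force().round(1),ctrl.current_wrist_torque()[2].round(2),ctrl.current_grip_width()*91)
ctrl.sleep(.3)
f=ctrl.current_contact_force(); print('force',f)
ctrl.command_gripper(.35); print('open',ctrl.current_contact_force()); ctrl.move_l([*xy,.16],.12)
print(ctrl.current_t())
ctrl.goto([.533,-.06,.24],R(-6))
c=cam('wrist');im=ctrl.read_camera('wrist');cv2.imwrite('pics/w3f.png',im)
np.savez('w3.npz',K=c[0],D=c[1],T=c[2])
u,v=proj(c,[[*p,.1]])[0].astype(int);u0,v0=u-40,v-35;print(u0,v0,ctrl.current_t())
cv2.imwrite('pics/w3.png',cv2.resize(im[v0:v0+60,u0:u0+80],(800,600),interpolation=2))
```

```text
41 [-4.4 -3.   6.1] -0.01 14.306507734445095
31 [-3.  -2.7  6.9] -0.08 14.116938353330601
21 [-3.  -3.8  5.8] -0.06 14.4002461703462
11 [-3.4 -3.5  5.6] -0.06 14.37065624456351
2 [-2.7 -3.3  5.1] -0.08 14.523707314040491
-6 [-2.3 -3.   6.9] -0.11 14.75908993414116
force [-3.47432006 -3.82273032  4.93077449]
open [-0.28665164 -0.28555234 -0.37250859]
15.5333
252 137 16.9917
```

View pics/w3.png

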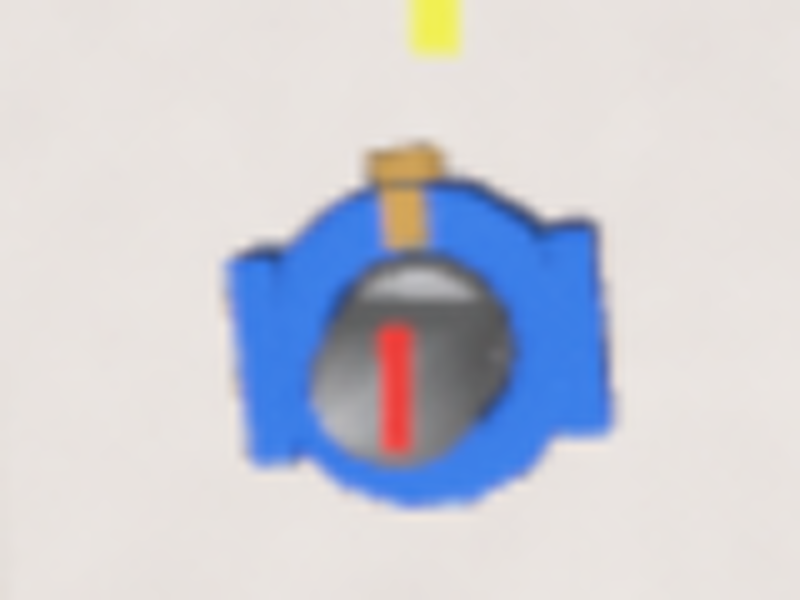

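The red line now points straight at the stripe. The collar is still down, and its brass mark is about 5° anticlockwise of the stripe direction. Next I grip the collar across its flat sides, square it up and lift.

Run:
```python
from h import *
p=[.5593,-.0333]
ctrl.command_gripper(.7)
ctrl.goto(p+[.16],R(-1)); print(ctrl.move_l(p+[.067],.08,contact_N=8),ctrl.current_tool_pos())
ctrl.command_gripper(0.0); print('w',ctrl.current_grip_width()*91,ctrl.current_grasp_force(),ctrl.current_contact_force().round(1))
ctrl.goto(p+[.067],R(-6)); print(ctrl.current_contact_force().round(1))
for z in (.074,.081,.089): ctrl.move_l(p+[z],.05); print(ctrl.current_contact_force().round(1),ctrl.current_wrist_torque().round(2))
print(ctrl.current_tool_pos(),ctrl.current_grip_width()*91,ctrl.current_t())
ims=[]
for n in ('scene','side'):
    c=cam(n);im=ctrl.read_camera(n);u,v=proj(c,[[*p,.1]])[0].astype(int);print(n,u,v)
    ims.append(cv2.resize(im[v-40:v+60,u-33:u+34],(400,600),interpolation=2))
cv2.imwrite('pics/fin.png',np.hstack(ims))
```

```text
False [ 0.55962649 -0.03335073  0.06747536]
w 41.354857767199235 30.000640153884888 [-0.6 -0.6  3.1]
[0.3 1.1 4.4]
[ 0.2 -0.5 -1.1] [0.04 0.01 0.  ]
[ 0.4 -0.2 -1.3] [-0.01 -0.   -0.02]
[-0.2  0.1 -1.1] [-0.04  0.03  0.01]
[ 0.55954022 -0.03334961  0.08938026] 41.571225055661635 21.0083
scene 279 226
side 307 208
```

View pics/fin.png

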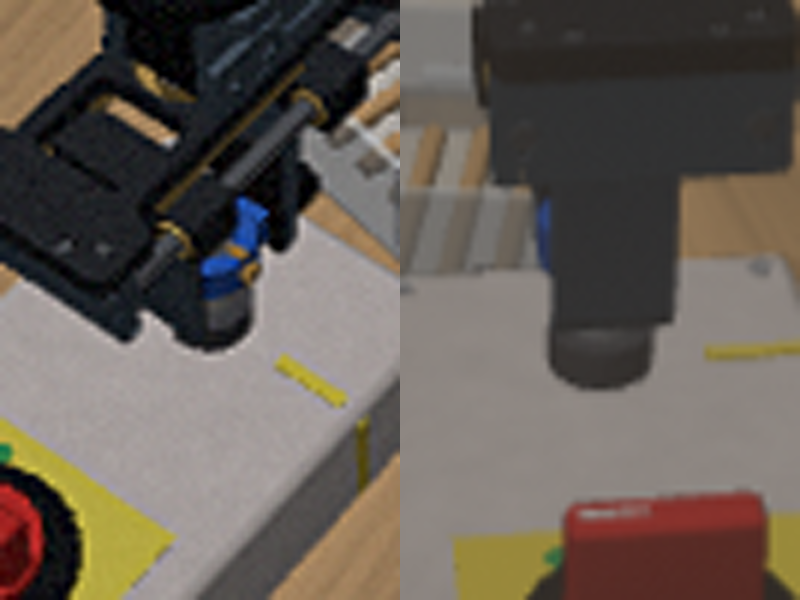

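The collar is up in the fingers with its brass screw on the stripe side, and the handle is still off. I'll check level and squareness from the wrist camera against the projected ideal screw and mark positions.

Run:
```python
from h import *
p=np.array([.5593,-.0333]);c=cam('wrist');im=ctrl.read_camera('wrist')
y=np.radians(-6);U=np.array([[np.cos(y),-np.sin(y)],[np.sin(y),np.cos(y)]])
w=lambda x,yy,z:[*(p+U@[x,yy]),z]
P=[w(.021,0,.104)]+[w(.019*np.cos(t),.019*np.sin(t),z) for z in (.112,.096) for t in np.radians([-60,-30,0,30,60])]+[w(.009*np.cos(t),.009*np.sin(t),.118) for t in np.radians(range(0,360,45))]
q=proj(c,P);u,v=q[0].astype(int);u0,v0=u-40,v-25
A=cv2.resize(im[v0:v0+60,u0:u0+80],(800,600),interpolation=2)
for k,(a,b) in enumerate(q): cv2.circle(A,(int((a-u0+.5)*10),int((b-v0+.5)*10)),5,(255,0,255) if k==0 else (0,255,0),1)
cv2.imwrite('pics/w4.png',A);print(u0,v0)
```

```text
279 188
```

View pics/w4.png

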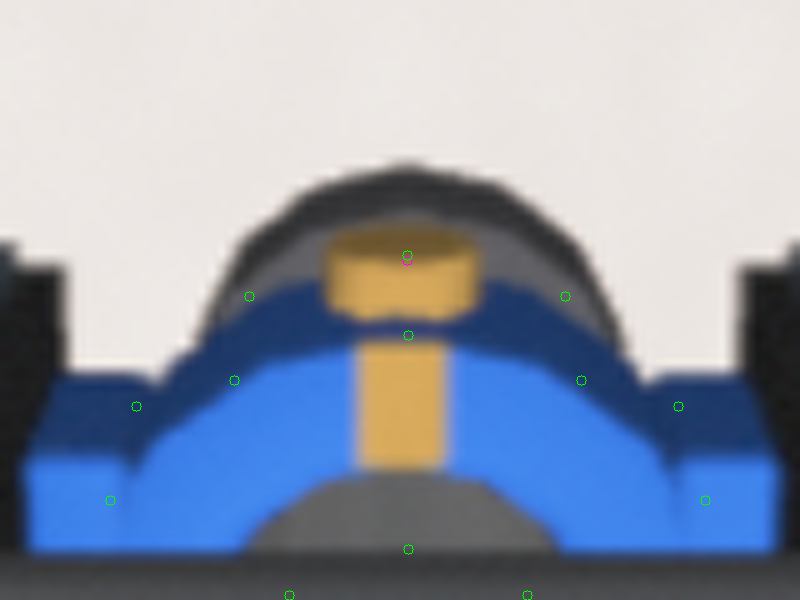

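The view matches the projection: the screw is centred over the flat at (405,245), both rims are level and the height is right. Handing in.

Run:
```python
from h import *
print(ctrl.sign_off(),ctrl.current_t())
```

```text
the job is handed in; nothing more can be done
the job is handed in; nothing more can be done
```

The job is handed in at about 21 s of the 61 s allowed: the isolator is off, the flat faces the stripe, and the collar is held level at the middle of the flat with its brass screw square over it, ready to tighten; the hand-in call gave no verdict.

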